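# Refit the lens of the bench loupe

### The arm

A 7-joint arm with a two-finger parallel gripper is mounted at the origin on the work surface. World frame = base frame: x ahead of the robot, y to its left, z up, the work surface at z = 0. Lengths are in mm, angles in rad, forces in N, time in s.
With the tool pointing down it reaches from about 400 to 875 mm from the base axis. Payload 4.4 kg.
Tool frame: the origin (TCP) lies where the fingers leave the gripper's body, on its centre line; the fingertips stand 73 mm ahead of it and the grasp point (between the pads) lies 54 mm ahead of it; z points along the fingers, y is the line along which they close (so a half turn about z gives the same grasp; the last joint's range is limited). The gripper opens to 85 mm and grips with 20 to 120 N. Pads are 22 mm wide; open, the fingers measure 114 mm over their backs; the gripper's body (76 mm by 85 mm) begins 54 mm behind the grasp point. The pads swing forward as they close: fully open they stand 13 mm farther back than shut.
Start: joints at [-1.178, 0.628, 0.038, 1.517, -0.027, 0.996, -0.02], TCP at [287.849, 582.803, 303.913] pointing down, gripper open.
Joint ranges: [-3.06, 3.06], [-0.37, 2.12], [-1.25, 1.32], [0.18, 2.47], [-1.1, 4.24], [0.23, 1.98], [-2.94, 2.94]. Speed limits (rad/s): [2.57, 2.57, 3.14, 3.14, 3.14, 3.14, 3.14].

### API

Orientations are given as [roll, pitch, yaw] about the fixed x, y, z axes, in that order (R = Rz(yaw) Ry(pitch) Rx(roll)).
In Python, from cell import ctrl gives the robot as it stands.
- The arm moves only by the tool send_rows, never from a script. Its argument "rows" is a list that holds one entry, the list of rows, each a list of 6 numbers: the shift along the tool's x, y, z in cm, then the turn, a rotation vector about the tool's x, y, z in rad. In form: [[[tx, ty, tz, wx, wy, wz], ...]]. A call has 1 to 10 rows; each row is the pose to reach, as a shift and turn from the pose commanded when the call began, along the tool's axes at that moment; what a row does not reach only later rows make up. A row lasts 1/10 s, in which the tool goes at most 50 mm and 8.59 degrees, less where a joint would pass 70% of its speed; a pose out of reach is approached as far as the arm can. A call with a gripper value outside its range is refused whole. "grip" is the closure in counts, from 0 (fully open) to 255 (shut), set as the call begins (left out, the last holds). The fingers move at their own pace and stop on an object; the grip force is fixed at half the most. Time passes only in rows, so rows that repeat a pose let the fingers close. It gives the time, the measured TCP pose, the force, the opening and the grip force at its end, in the units of the state.
- ctrl.read_state(): the state, without advancing time (a new reading comes with each control period).
- ctrl.get_image(name): name is "scene" or "top" or "wrist"; returns a dict with "pixels" (420x560x3 uint8, red, green, blue), "fx", "fy", "cx", "cy" (pixels), "extrinsics" (4x4, takes a point from camera to world coordinates); the wrist camera has in their place "mount" (4x4, takes a point from camera to tool coordinates, whose origin is the TCP and whose axes are the flange's). Camera axes: x right, y up, looking along -z (the intrinsics and any distortion apply to the point x, -y, -z); pixel columns grow to the right and rows downward; lengths in mm; the calibration is good to about 2 mm. The wrist camera is an equidistant fisheye: a pixel r from the principal point sees the ray r / f radians off the axis. A picture is of the moment at which its call begins: read the wrist's pose just before it. There is no depth.
- ctrl.finish_job(): hands the job in; it is judged then, once.
The state is a dict: "clock": time; "qpos": joint angles; "qd": joint speeds; "tau": joint torques, N m; "eef_pos": TCP position; "tool_rot": TCP orientation; "force": force on the tool from outside, world axes, zero at the start; "torque": the same for the moment, N m; "width": finger opening in mm; "gripper_force": force on a finger pad.
Only numpy, scipy, OpenCV 4.12 (cv2) and the standard library are available. Lean on these libraries where they do the work, as an engineer would, in place of code of your own. Each camera call takes 0.05 s, during which the arm holds its last target. There are 200 camera calls.

### The job

Refit the bench loupe: lay the rimmed lens flat in the recess on top of the stand's barrel, then set the winged retaining ring over it and screw the ring down clockwise until it is snug and clamps the lens. Carry the ring by its rubber eyecup if you like, but drive it home by pushing its wings round, not by wringing the eyecup. Do not disturb the coaster stack or the tape roll.

Things in the scene. Friction and masses are not known exactly. Their poses are not given: they have to be found in the camera images.
- cell_seat (a point): loupe stand, fixed: an upright aluminium barrel 76 mm in diameter on a round dark foot (144 mm across, 10 mm thick). In its top is a round recess, 69 mm wide and 6 mm deep, for the lens. This point: centre of the recess floor, 38 mm above the table (the rim is at 44 mm). z up; x points to the lamp post
- post_top (a point): the stand's lamp post, an obstacle: a thin upright rod (14 mm) with a round lamp head (44 mm wide, 30 mm high) on top, 130 mm from the barrel's axis. This point: the top centre of the lamp head, 226 mm above the table
- thread (a point): the coarse right-hand thread round the barrel (86 mm across, 30 mm per turn, three starts, greased); this point: on the barrel's axis, 44 mm above the table, axes as cell_seat. The ring set down centred over it (1.2 mm play all round) rests on it with ring_mid 33 to 43 mm above cell_seat, by its yaw: some 35.5 mm if its x axis points along cell_seat's x, 40.5 mm if opposite
- lens_mid (a point): lens: a glass disc in a black rim, 66 mm in diameter, 12 mm thick, 0.1 kg, the lowest 3 mm of the rim 62 mm wide; lies flat, right way up. This point: its centre, 6 mm above its underside, z up. Seated it stands 6 mm proud of the barrel's rim. Coasters and tape roll are close on its +x and -x sides: fingers fit only on its +y and -y sides
- ring_mid (a point): retaining ring, standing on the mat: a steel cap 96 mm across, 34 mm high, with a 54 mm opening; on its flat top a black rubber eyecup, a tube 64 mm outside, 54 mm inside, 22 mm high. 56 mm high in all, 0.48 kg. This point: on the axis, halfway up the eyecup, 45 mm above the lower edge and 11 mm above the cap's flat top. z up; x runs through the two wings
- wing_a (a point): one of the ring's two upright wings, on its +x side (the other is alike on -x): a flat plate 8 mm thick, 46 to 76 mm from the axis, 24 to 56 mm above the ring's lower edge (top level with the eyecup's top). This point: centre of the plate, 61 mm from the axis and 40 mm above the lower edge. A few N at a wing turn the ring; it stays where it is left
- lens_face (a point): centre of the lens's upper face, 12 mm above its underside. Turned clockwise seen from above, the ring sinks 30 mm per turn until its flange meets this face (ring_mid 28 mm above cell_seat); some 15 degrees on, the thread wedges it and it stops, snug; a push of 10 to 15 N at the wing makes it so. From setting down that is 75 to 195 degrees in all
- coasters: bystander: a stack of wooden coasters, 90 mm in diameter and 32 mm high; origin at the centre of its underside
- tape: bystander: a roll of paper tape lying flat, 76 mm in diameter and 24 mm high; origin at the centre of its underside
Mind the look-alikes: they are no part of the job. Of the things like the part that bears lens_mid, leave any that is blue or yellow; of the rest the smaller one is meant.

How it is judged:
By the outcome, as a careful person would: the job done as asked, in the order asked, and still so for the second after the job is handed in, with the robot touching nothing.
It also fails if it takes over 72 s, if anything falls off the work surface, if the arm or the gripper's body presses on something with over 40 N, if the wrist force passes 120 N, or if a joint passes its speed limit or range.

## Working session

There is one attempt and no reset: what is moved stays moved. The work goes in short steps, Python scripts to look and compute and a tool call to move; the robot and the scene stay as the last step left them, time stands still between calls to the robot, and variables do not carry over. Pictures are saved under pics/ and viewed, at most 10 in all, crops included, and the job is handed in when it is done.

Besides the shell and the picture viewer there is one more tool, called after "Request:" as name(argument=value, ...), one argument or row to a line, values as JSON. send_rows: Moves the arm, as the interface text tells. Its arguments: {"type":"object","properties":{"rows":{"type":"array","items":{"type":"array","items":{"type":"array","items":{"type":"number"}}}},"grip":{"type":"number"}},"required":["rows"]}

```bash
ls; mkdir -p pics; python3 - <<'E'
from cell import ctrl
import cv2,numpy as np
s=ctrl.read_state(); print({k:np.round(v,3).tolist() for k,v in s.items()})
for n in ("scene","top"):
    d=ctrl.get_image(n); cv2.imwrite(f"pics/{n}0.png",cv2.cvtColor(d["pixels"],cv2.COLOR_RGB2BGR))
    print(n,d["fx"],d["fy"],d["cx"],d["cy"],np.round(d["extrinsics"],3).tolist(),[k for k in d])
E
```

```text
pics
{'clock': 0.0, 'qpos': [-1.178, 0.629, 0.038, 1.518, -0.027, 0.996, -0.02], 'qd': [-0.001, -0.001, 0.001, 0.0, -0.001, -0.001, -0.001], 'tau': [0.001, -56.339, 1.227, -19.345, 0.011, 0.01, -0.0], 'eef_pos': [287.631, 582.353, 302.972], 'tool_rot': [-3.14, 0.0, 2.683], 'force': [-1.148, -0.168, 0.546], 'torque': [0.023, -0.022, 0.016], 'gripper_force': 0.0, 'width': 85.432}
scene 499.6554333957031 499.6554333957031 281.82060703647056 209.7711960910654 [[-0.522, -0.714, 0.467, 1040.34], [0.853, -0.44, 0.281, 368.237], [0.005, 0.545, 0.839, 1050.306], [0.0, 0.0, 0.0, 1.0]] ['pixels', 'fx', 'fy', 'cx', 'cy', 'extrinsics']
top 387.7436740809211 387.7436740809211 280.99194759420106 215.08755076696497 [[0.008, 0.967, -0.254, 344.301], [-1.0, 0.008, -0.001, 75.717], [0.002, 0.254, 0.967, 900.67], [0.0, 0.0, 0.0, 1.0]] ['pixels', 'fx', 'fy', 'cx', 'cy', 'extrinsics']
```

View pics/scene0.png

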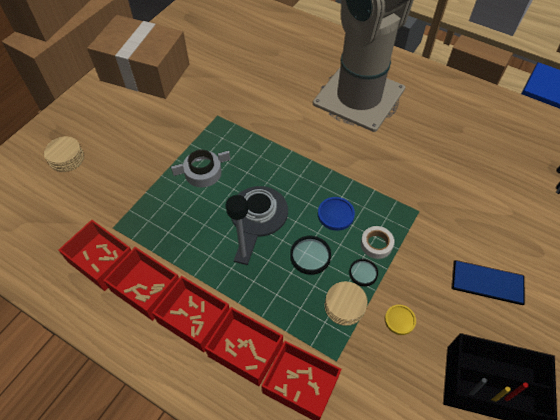

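View pics/top0.png

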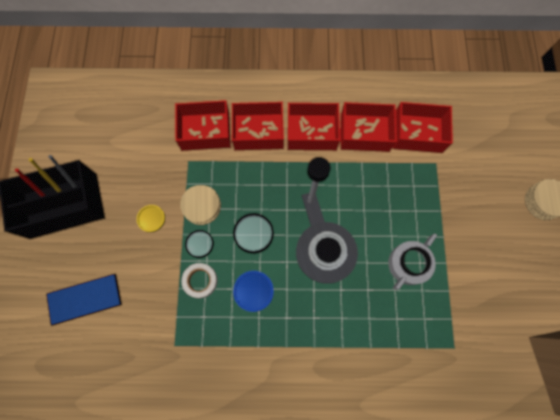

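The top view shows the small black-rimmed lens at (199,243), between the coasters (200,204) and the tape (199,281). The large look-alike is at (253,233). The barrel is at (328,250), the lamp head at (318,168), and the ring at (412,262) with wings at (432,240) and (400,282). In the scene view the lens is at (364,272), the barrel at (259,204), the lamp head at (237,207) and the ring at (201,163).

```bash
cat > h.py <<'E'
from cell import ctrl
import cv2,numpy as np
from scipy.spatial.transform import Rotation as R
def save(d,n): cv2.imwrite(f"pics/{n}.png",cv2.cvtColor(d["pixels"],cv2.COLOR_RGB2BGR))
def grab(n):
    s=ctrl.read_state(); d=ctrl.get_image(n)
    if n=="wrist":
        T=np.eye(4); T[:3,:3]=R.from_euler("xyz",s["tool_rot"]).as_matrix(); T[:3,3]=s["eef_pos"]
        d["extrinsics"]=T@d["mount"]; d["fish"]=True
    return d
def ray(d,u,v):
    x=(u-d["cx"])/d["fx"]; y=(v-d["cy"])/d["fy"]
    if d.get("fish"):
        r=np.hypot(x,y); k=np.sin(r)/max(r,1e-9); c=np.array([x*k,-y*k,-np.cos(r)])
    else: c=np.array([x,-y,-1.])
    E=np.array(d["extrinsics"]); w=E[:3,:3]@c; return E[:3,3],w/np.linalg.norm(w)
def onz(d,u,v,z):
    o,w=ray(d,u,v); return o+w*(z-o[2])/w[2]
def tri(rays):
    A=0;b=0
    for o,w in rays:
        P=np.eye(3)-np.outer(w,w); A=A+P; b=b+P@o
    p=np.linalg.solve(A,b); return p,[round(float(np.linalg.norm((np.eye(3)-np.outer(w,w))@(p-o))),1) for o,w in rays]
def proj(d,p):
    E=np.array(d["extrinsics"]); c=E[:3,:3].T@(np.array(p)-E[:3,3]); x,y,z=c[0],-c[1],-c[2]
    if d.get("fish"):
        r=np.hypot(x,y); t=np.arctan2(r,z); k=t/max(r,1e-9); x,y=x*k,y*k
    else: x,y=x/z,y/z
    return np.array([d["cx"]+d["fx"]*x,d["cy"]+d["fy"]*y])
def blobs(mask,amin=60):
    out=[]
    cs,_=cv2.findContours(mask.astype(np.uint8),cv2.RETR_LIST,cv2.CHAIN_APPROX_NONE)
    for c in cs:
        a=cv2.contourArea(c)
        if a>amin and len(c)>5:
            e=cv2.fitEllipse(c); out.append((round(a),np.round(e[0],1),np.round(e[1],1),round(e[2])))
    return out
E
python3 - <<'E'
from h import *
t=grab("top");s=grab("scene")
def gray(d):return d["pixels"].astype(int).max(2)
def win(m,u,v,r):
    k=np.zeros_like(m);k[v-r:v+r,u-r:u+r]=m[v-r:v+r,u-r:u+r];return k
for n,d,W in(("top",t,[("lens",199,243,18),("barrel",328,250,26),("ring",414,262,34),("lamp",318,168,18)]),("scene",s,[("lens",364,272,20),("barrel",259,204,25),("ring",201,163,35),("lamp",237,207,16)])):
    g=gray(d)
    for nm,u,v,r in W:
        for lab,m in(("dark",g<60),("bright",g>115)):
            for b in blobs(win(m,u,v,r)): print(n,nm,lab,*b)
for nm,a,b in(("lens",(199,243),(364,272)),("barreltop",(328,250),(259,204)),("eyecup",(415,261),(201,156)),("lamp",(318,168),(237,207)),("wing+",(432,240),(228,156)),("wing-",(400,282),(175,170))):
    print(nm,np.round(tri([ray(t,*a),ray(s,*b)])[0]),tri([ray(t,*a),ray(s,*b)])[1])
E
```

```text
top lens bright 389 [198.9 243.6] [21.5 23.1] 53
top barrel dark 424 [328.  249.6] [23.  23.6] 132
top barrel bright 609 [328.  249.6] [27.7 28.1] 123
top barrel bright 1096 [327.5 250.5] [37.  37.8] 136
top ring dark 417 [414.8 261.1] [20.9 25.5] 145
top ring dark 614 [415.3 261.1] [26.7 29.3] 91
top ring bright 852 [415.2 261.1] [31.9 34.1] 94
top ring bright 1402 [412.6 263.2] [42.2 45.8] 24
top ring bright 76 [445.2 232.7] [ 3.4 65.2] 177
top lamp dark 425 [318.2 169.6] [22.5 24.2] 28
top lamp bright 311 [317.2 155.3] [12.6 43.9] 90
scene lens dark 478 [363.3 271.8] [22.8 26.8] 112
scene lens dark 608 [363.  272.3] [26.7 29.1] 118
scene lens bright 132 [350.9 287. ] [ 9.6 21.2] 103
scene lens bright 346 [363.3 272.1] [18.8 23.6] 110
scene barrel dark 610 [260.  205.6] [33.  35.1] 147
scene barrel dark 1739 [258.  208.6] [44.7 52.5] 95
scene barrel bright 64 [258.6 197.2] [14.7 23.2] 89
scene barrel bright 203 [258.8 204.4] [28.9 30.4] 105
scene ring dark 168 [200.1 161.9] [11.5 19. ] 83
scene ring dark 470 [200.5 161.6] [24.3 24.8] 104
scene ring bright 249 [199.1 164.7] [25.2 41.1] 83
scene ring bright 772 [178.5 141.5] [28.2 50.7] 41
scene lamp dark 564 [239.5 207.2] [27.8 31.4] 176
lens [509. 268.  11.] [1.9, 1.9]
barreltop [491. -29.  36.] [1.5, 1.5]
eyecup [ 464. -214.   70.] [1.9, 1.9]
lamp [617.   8. 215.] [1.0, 1.0]
wing+ [ 480. -166.  160.] [49.1, 49.1]
wing- [ 454. -265.  -51.] [54.2, 54.2]
```

```bash
cat >> h.py <<'E'
def go(p=None,yaw=None):
    "row (cm, rad) from the present pose to TCP p with yaw, tool down"
    s=ctrl.read_state(); M=R.from_euler("xyz",s["tool_rot"]); p0=np.array(s["eef_pos"])
    T=R.from_euler("xyz",[np.pi,0,yaw]) if yaw is not None else M
    r=np.r_[M.inv().apply(np.array(p)-p0)/10,(M.inv()*T).as_rotvec()]
    print("row",np.round(r,2).tolist(),"F",np.round(s["force"],1),"w",round(s["width"],1),"t",round(s["clock"],1)); return r
E
python3 - <<'E'
from h import *
t=grab("top");s=grab("scene")
def T(n,a,b):
    p,e=tri([ray(t,*a),ray(s,*b)]);print(n,np.round(p),e);return p
T("lens",(198.9,243.6),(363.3,272.1)); T("barrel in",(328,249.6),(259,204.5)); T("eyecup",(415.2,261.1),(200.5,161.6))
T("lamp",(318.2,169.6),(237.5,207));
T("w1",(432,240),(178,170)); T("w2",(400,282),(225,156))
T("coast",(200,204),(346,303));T("tape",(199,281),(378,242))
for k in ("wrist",):
    d=ctrl.get_image(k);print(d["fx"],d["cx"],d["cy"],np.round(d["mount"],3).tolist())
go([508,268,250],np.pi)
E
```

```text
lens [508. 268.   8.] [0.7, 0.7]
barrel in [492. -29.  35.] [1.8, 1.8]
eyecup [ 466. -221.   48.] [0.3, 0.3]
lamp [615.   7. 212.] [1.1, 1.1]
w1 [ 514. -261.   40.] [3.8, 3.8]
w2 [ 419. -181.   48.] [3.2, 3.2]
coast [601. 269.  19.] [1.3, 1.3]
tape [421. 262.  12.] [1.5, 1.5]
325.19226210127806 281.5306965608163 215.63155439857934 [[0.0, 0.958, 0.288, 73.118], [1.0, 0.0, -0.001, 0.726], [-0.001, 0.288, -0.958, -69.385], [0.0, 0.0, 0.0, 1.0]]
row [-33.68, -18.46, 5.38, -0.0, -0.0, -0.46] F [ 0.2  0.3 -0.3] w 85.2 t 0.3
```

Request:
send_rows(
  rows=[
    [[-16,-9,2,0,0,-0.2],[-33.7,-18.5,5.4,0,0,-0.46],[-33.7,-18.5,5.4,0,0,-0.46],[-33.7,-18.5,5.4,0,0,-0.46],[-33.7,-18.5,5.4,0,0,-0.46],[-33.7,-18.5,5.4,0,0,-0.46],[-33.7,-18.5,5.4,0,0,-0.46],[-33.7,-18.5,5.4,0,0,-0.46],[-33.7,-18.5,5.4,0,0,-0.46],[-33.7,-18.5,5.4,0,0,-0.46]],
  ],
)

```text
clock: 1.35
eef_pos: [508.5, 266.8, 249.8]
tool_rot: [3.142, -0.0, 3.14]
force: [0.2, 0.6, 0.5]
width: 85.1
gripper_force: 0.0
```

```bash
python3 - <<'E'
from h import *
s=ctrl.read_state();print(np.round(s["eef_pos"]),np.round(s["tool_rot"],2),np.round(s["qpos"],2))
d=grab("wrist");save(d,"w1");print(proj(d,[508,268,12]))
E
```

```text
[509. 267. 250.] [ 3.14 -0.    3.14] [-0.47  0.59 -0.1   1.79  0.08  0.77  0.97]
[281.94964427 195.64778174]
```

View pics/w1.png

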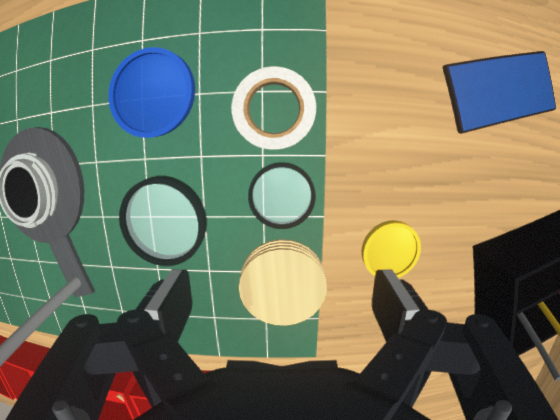

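The lens sits at (282,195), as predicted. The fingertips are at about (183,271) and (383,271), closing across y, with coasters (283,283) and tape (274,108) clear of them.

```bash
python3 - <<'E'
from h import *
d=grab("wrist");t=grab("top");s=grab("scene")
g=d["pixels"].astype(int).max(2); m=(g<60); k=np.zeros_like(m);k[150:240,240:325]=m[150:240,240:325]
B=blobs(k,800);print(*B,sep="\n")
c=max(B,key=lambda b:b[0])[1]
print(tri([ray(d,*c),ray(t,198.9,243.6),ray(s,363.3,272.1)]), onz(d,*c,12))
e=grab("wrist");e["extrinsics"]=e["mount"]
for u,v in((183,271),(190,272),(383,271),(376,272)):
    o,w=ray(e,u,v);q=o+w*((42.5 if w[1]>0 else -42.5)-o[1])/w[1];print(np.round(q,1))
go([508,268,80],np.pi)
E
```

```text
Traceback (most recent call last):
ValueError: max() iterable argument is empty
```

```bash
python3 - <<'E'
from h import *
d=grab("wrist");t=grab("top");s=grab("scene")
p=d["pixels"].astype(int); print(p[195,282],p[195,252],p[195,240]); m=(p[...,0]>95); k=np.zeros_like(m);k[155:235,245:318]=m[155:235,245:318]
B=blobs(k,800);print(*B,sep="\n")
c=max(B,key=lambda b:b[0])[1]
print(tri([ray(d,*c),ray(t,198.9,243.6),ray(s,363.3,272.1)]), onz(d,*c,12))
e=grab("wrist");e["extrinsics"]=e["mount"]
for u,v in((183,271),(190,272),(383,271),(376,272)):
    o,w=ray(e,u,v);q=o+w*((42.5 if w[1]>0 else -42.5)-o[1])/w[1];print(np.round(q,1))
go([508,268,80],np.pi)
E
```

```text
[171 214 197] [157 198 180] [ 79 137 105]
(2526, array([278.4, 196.4]), array([55.7, 57.7]), 95)
(array([508.18264438, 267.81682361,   8.66264338]), [0.3, 0.6, 0.9]) [507.4973897  267.60475274  12.        ]
[ 10.4 -42.5  54.1]
[  5.  -42.5  64. ]
[13.7 42.5 47.3]
[ 8.8 42.5 56.4]
row [-0.04, -0.06, 17.0, 0.0, 0.0, 0.0] F [-0.7 -0.6 -0.1] w 85.0 t 1.8
```

Request:
send_rows(
  rows=[
    [[0,0,5,0,0,0],[0,0,10,0,0,0],[-0.05,-0.06,14,0,0,0],[-0.05,-0.06,16,0,0,0],[-0.05,-0.06,17,0,0,0],[-0.05,-0.06,17.5,0,0,0],[-0.05,-0.06,18,0,0,0],[-0.05,-0.06,18,0,0,0]],
  ],
)

```text
clock: 2.55
eef_pos: [509.0, 267.4, 70.5]
tool_rot: [3.141, 0.001, -3.14]
force: [-0.0, -0.9, -0.0]
width: 85.7
gripper_force: 0.0
```

Request:
send_rows(
  rows=[
    [[0,0,0,0,0,0],[0,0,0,0,0,0],[0,0,0,0,0,0],[0,0,0,0,0,0],[0,0,0,0,0,0],[0,0,0,0,0,0],[0,0,0,0,0,0]],
  ],
  grip=140,
)

```text
clock: 3.25
eef_pos: [509.1, 267.3, 71.7]
tool_rot: [3.141, 0.002, -3.14]
force: [-1.1, -0.5, 9.1]
width: 63.1
gripper_force: 63.3
```

Request:
send_rows(
  rows=[
    [[0,0,0,0,0,0],[0,0,0,0,0,0],[0,0,0,0,0,0],[0,0,-0.3,0,0,0],[0,0,-0.6,0,0,0],[0,0,-0.6,0,0,0]],
  ],
  grip=0,
)

```text
clock: 3.85
eef_pos: [508.8, 267.2, 76.3]
tool_rot: [3.141, 0.001, -3.14]
force: [0.3, -0.2, -0.1]
width: 85.3
gripper_force: 0.0
```

Request:
send_rows(
  rows=[
    [[0,0,0,0,0,0],[0,0,0,0,0,0],[0,0,0,0,0,0],[0,0,0,0,0,0],[0,0,0,0,0,0],[0,0,0,0,0,0],[0,0,0,0,0,0]],
  ],
  grip=140,
)

```text
clock: 4.55
eef_pos: [508.6, 267.2, 77.0]
tool_rot: [3.141, 0.0, -3.14]
force: [-2.5, -1.5, 10.7]
width: 61.4
gripper_force: 62.5
```

```bash
python3 - <<'E'
from h import *
s=ctrl.read_state();print(s["width"],np.round(s["force"],1),s["eef_pos"])
d=grab("wrist");a=d["pixels"][190:420,130:430]
e=grab("scene");b=e["pixels"][200:330,290:420]
a=cv2.resize(a,(400,307));b=cv2.resize(b,(307,307),interpolation=cv2.INTER_CUBIC)
save({"pixels":np.hstack([a,b])},"g1")
E
```

```text
61.40529452342432 [-2.5 -1.5 10.7] [508.61826031 267.16081453  76.98841283]
```

View pics/g1.png

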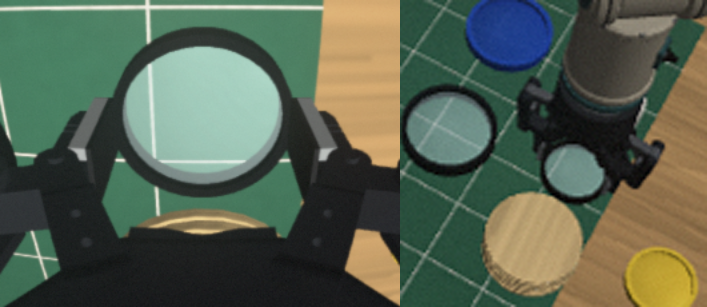

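The picture shows the lens between the pads (rim from 118 to 290 across), with the fingers pressing it down onto the mat. Next I lift it and check.

Request:
send_rows(
  rows=[
    [[0,0,-0.3,0,0,0],[0,0,-1,0,0,0],[0,0,-3,0,0,0],[0,0,-6,0,0,0],[0,0,-10,0,0,0],[0,0,-10,0,0,0],[0,0,-10,0,0,0]],
  ],
)

```text
clock: 5.35
eef_pos: [508.9, 267.2, 176.9]
tool_rot: [3.141, 0.002, -3.141]
force: [-1.1, 0.4, -1.2]
width: 61.3
gripper_force: 65.3
```

```bash
python3 - <<'E'
from h import *
s=ctrl.read_state();print(s["width"],np.round(s["force"],1),s["eef_pos"])
d=grab("wrist");a=d["pixels"][190:420,130:430]
e=grab("scene");b=e["pixels"][150:330,270:450]
a=cv2.resize(a,(400,307));b=cv2.resize(b,(307,307),interpolation=cv2.INTER_CUBIC)
save({"pixels":np.hstack([a,b])},"g2")
E
```

```text
61.28322095824199 [-1.1  0.4 -1.2] [508.89428778 267.21079065 176.87484146]
```

View pics/g2.png

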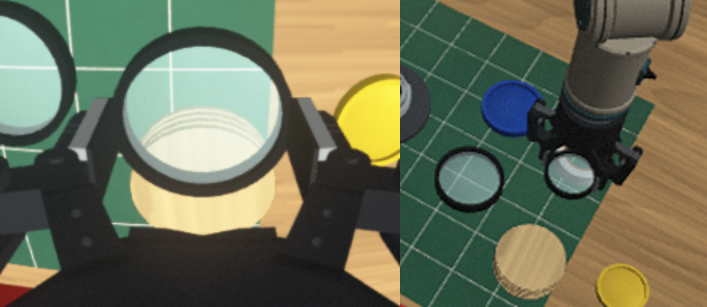

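The lens is held level in the grip, clear of everything else. I'll move it to beside the stand and measure the barrel.

Request:
send_rows(
  rows=[
    [[0,-5,-5.3,0,0,0],[0,-10,-5.3,0,0,0],[0,-15,-5.3,0,0,0],[0,-19.7,-5.3,0,0,0],[0,-19.7,-5.3,0,0,0],[0,-19.7,-5.3,0,0,0],[0,-19.7,-5.3,0,0,0]],
  ],
)

```text
clock: 6.15
eef_pos: [508.5, 71.3, 228.1]
tool_rot: [3.141, -0.001, -3.14]
force: [-0.0, 0.2, -0.8]
width: 61.4
gripper_force: 65.7
```

```bash
python3 - <<'E'
from h import *
d=grab("wrist");save(d,"w2");print(d["extrinsics"].round(1)[:3,3]); print(proj(d,[492,-29,44]))
E
```

```text
[435.7  71.3 297.6]
[160.53173675 192.75175813]
```

View pics/w2.png

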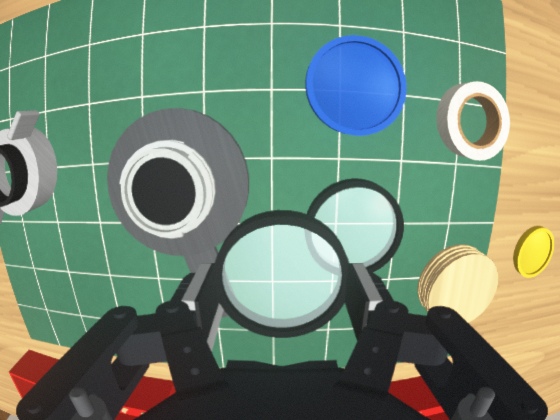

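The recess is at about (163,190), on the dark foot at (178,182). The held lens is at (283,272).

```bash
cat >> h.py <<'E'
def circ(d,c,z):
    P=np.array([onz(d,u,v,z)[:2] for u,v in c]); A=np.c_[2*P,np.ones(len(P))]
    a=np.linalg.lstsq(A,(P**2).sum(1),rcond=None)[0]; r=np.sqrt(a[2]+a[:2]@a[:2])
    return np.round([*a[:2],2*r],1), round(float(np.std(np.hypot(*(P-a[:2]).T)-r)),2)
def conts(m,u,v,r,amin):
    k=np.zeros(m.shape,np.uint8);k[max(v-r,0):v+r,max(u-r,0):u+r]=m[max(v-r,0):v+r,max(u-r,0):u+r]
    return [c[:,0] for c in cv2.findContours(k,cv2.RETR_LIST,cv2.CHAIN_APPROX_NONE)[0] if cv2.contourArea(c)>amin]
E
python3 - <<'E'
from h import *
d=grab("wrist");t=grab("top")
g=d["pixels"].max(2); print(g[188,90:260:3])
for n,D,u,v,r,a in(("w",d,166,190,58,1500),("t",t,328,250,26,200)):
    g=D["pixels"].max(2)
    for th in(70,130):
        for c in conts(g<th if th<100 else g>th,u,v,r,a): print(n,th,len(c),[(z,*circ(D,c,z)) for z in(38,44)])
e=dict(d);e["extrinsics"]=e["mount"]
p=d["pixels"].astype(int)
for c in conts(d["pixels"].max(2)<75,283,272,75,3000)[:3]: print("lens",len(c),circ(e,c,65),circ(e,c,71))
for c in conts(p[...,0]>95,283,272,60,3000)[:3]: print("glass",len(c),circ(e,c,65),circ(e,c,71))
E
```

```text
[147 160 152 147 148 152 112 108 113 112 219 210 208 229  53  52  53  51
  52  54  52  52  55  53  53  52  57  56  55  56  53  57  54  57  55 232
 235 224 186 235 223 202 118 115 119 116 113 115 117 116 117 119 111 151
 152 155 155]
w 70 179 [(38, array([492.2, -29.8,  56.9]), 0.27), (44, array([490.9, -27.4,  55.6]), 0.26)]
w 130 187 [(38, array([492.2, -29.9,  60.1]), 0.26), (44, array([490.9, -27.5,  58.7]), 0.25)]
w 130 273 [(38, array([490.8, -27.2,  87.2]), 0.9), (44, array([489.5, -24.9,  85.1]), 0.88)]
lens 323 (array([ 1.2,  0.6, 56.5]), 0.3) (array([-2. ,  0.6, 59. ]), 0.31)
lens 573 (array([-3.1,  2.7, 74.6]), 5.84) (array([-6.5,  2.8, 77.9]), 6.1)
glass 314 (array([ 1.2,  0.6, 55. ]), 0.32) (array([-2. ,  0.6, 57.4]), 0.33)
```

```bash
python3 - <<'E'
from h import *
d=grab("wrist");t=grab("top");s=grab("scene")
g=d["pixels"].max(2); c=max(conts(g<70,166,190,58,1500),key=len); u=cv2.fitEllipse(c)[0]
print(u,onz(t,328,249.6,38),onz(s,258.8,204.4,44))
gs=s["pixels"].max(2)
for c in conts(gs<75,259,204,14,80): e=cv2.fitEllipse(c); print("s",e,onz(s,*e[0],38),tri([ray(d,*u),ray(s,*e[0])]))
print(tri([ray(d,*u),ray(t,328,249.6)]))
go([492,-29.5,180],np.pi)
E
```

```text
(162.0518798828125, 190.07736206054688) [491.72603785 -30.08376011  38.        ] [496.05779062 -23.94153779  44.        ]
s ((256.5292053222656, 204.14395141601562), (19.438823699951172, 28.188520431518555), 64.86801147460938) [495.08364345 -31.3874446   38.        ] (array([492.77151358, -31.91649815,  33.27194059]), [1.2, 1.2])
(array([492.64599136, -30.68318254,  33.03003231]), [0.1, 0.1])
row [1.7, -10.1, 4.87, 0.0, -0.0, 0.0] F [ 0.5 -0.4 -0. ] w 61.4 t 6.5
```

Request:
send_rows(
  rows=[
    [[0.6,-4,2,0,0,0],[1.2,-8,4,0,0,0],[1.6,-10.15,5.5,0,0,0],[1.6,-10.15,7.5,0,0,0],[1.6,-10.15,8.3,0,0,0],[1.6,-10.15,8.3,0,0,0],[1.6,-10.15,8.3,0,0,0]],
  ],
)

```text
clock: 7.15
eef_pos: [493.4, -30.3, 146.3]
tool_rot: [3.141, 0.001, -3.139]
force: [0.2, 0.1, -0.9]
width: 61.5
gripper_force: 65.8
```

```bash
python3 - <<'E'
from h import *
d=grab("wrist");go([492.8,-30.3,122],np.pi)
e=grab("scene");b=e["pixels"][150:250,200:310]
save({"pixels":np.hstack([cv2.resize(d["pixels"][100:340,160:400],(400,400)),cv2.resize(b,(400,400),interpolation=cv2.INTER_CUBIC)])},"w3")
E
```

```text
row [0.08, 0.01, 2.46, 0.0, 0.0, 0.0] F [-0.2 -0.2  0.2] w 61.1 t 7.2
```

View pics/w3.png

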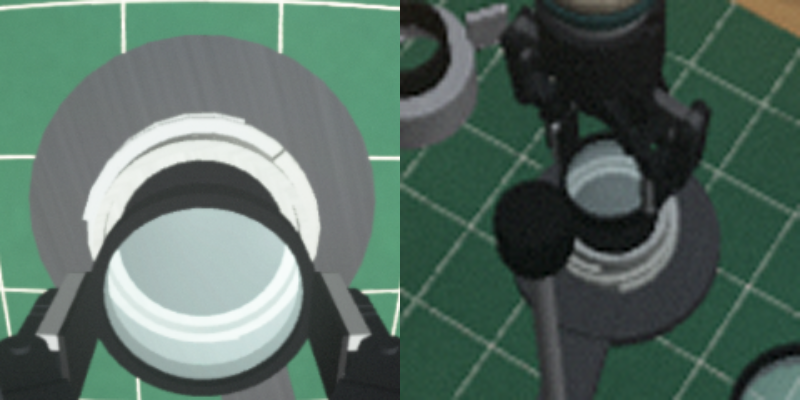

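The lens is centred laterally over the recess (204 against 205 px) with a level gap above it, so I lower it.

Request:
send_rows(
  rows=[
    [[0.06,0,1,0,0,0],[0.06,0,1.8,0,0,0],[0.06,0,2.2,0,0,0],[0.06,0,2.5,0,0,0],[0.06,0,2.6,0,0,0],[0.06,0,2.7,0,0,0],[0.06,0,2.7,0,0,0]],
  ],
)

```text
clock: 7.95
eef_pos: [492.4, -31.5, 118.9]
tool_rot: [3.142, 0.0, -3.141]
force: [0.5, 0.2, -1.7]
width: 61.5
gripper_force: 65.8
```

Request:
send_rows(
  rows=[
    [[0,0,0.1,0,0,0],[0,0,0.2,0,0,0],[0,0,0.25,0,0,0],[0,0,0.25,0,0,0]],
  ],
)

```text
clock: 8.35
eef_pos: [492.3, -31.4, 116.4]
tool_rot: [3.142, -0.0, -3.14]
force: [-0.3, 0.1, -1.2]
width: 61.4
gripper_force: 65.8
```

Request:
send_rows(
  rows=[
    [[0,0,0.05,0,0,0],[0,0,0.1,0,0,0],[0,0,0.15,0,0,0],[0,0,0.15,0,0,0]],
  ],
)

```text
clock: 8.75
eef_pos: [492.3, -31.4, 115.2]
tool_rot: [-3.142, 0.0, -3.14]
force: [-0.8, 0.1, 3.6]
width: 61.4
gripper_force: 66.8
```

Request:
send_rows(
  rows=[
    [[0,0,0,0,0,0],[0,0,0,0,0,0],[0,0,0,0,0,0],[0,0,0,0,0,0],[0,0,-1,0,0,0],[0,0,-3,0,0,0],[0,0,-7,0,0,0],[0,0,-12,0,0,0],[0,0,-12,0,0,0]],
  ],
  grip=0,
)

```text
clock: 9.65
eef_pos: [495.5, -31.4, 241.0]
tool_rot: [-3.141, 0.012, -3.141]
force: [1.0, 0.5, 0.5]
width: 85.0
gripper_force: 0.0
```

```bash
python3 - <<'E'
from h import *
d=grab("wrist");go([466,-221,230],np.pi)
e=grab("scene");b=e["pixels"][150:250,200:310]
save({"pixels":np.hstack([d["pixels"][::1,::1][60:420,60:460],cv2.resize(b,(400,360),interpolation=cv2.INTER_CUBIC)])},"w4")
E
```

```text
row [2.84, -18.95, 0.84, -0.0, 0.01, 0.0] F [-0.6  0.3 -0.3] w 85.8 t 9.7
```

View pics/w4.png

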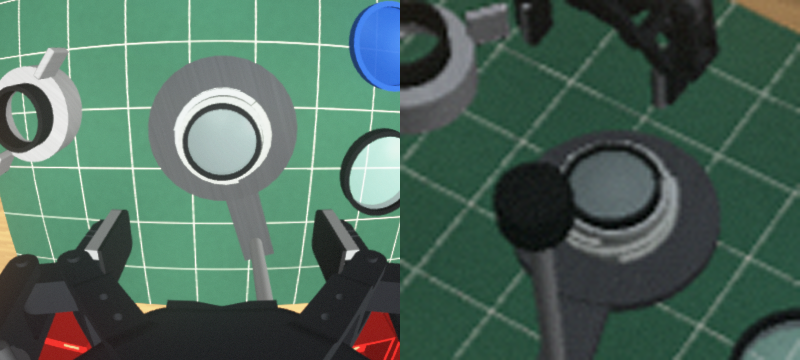

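The lens lies centred in the recess (left crop (222,140), right crop (612,183)). Next is the ring.

Request:
send_rows(
  rows=[
    [[0,-4,0,0,0,0.1],[1,-8,0,0,0.01,0.2],[2,-12,0,0,0.01,0.35],[2.8,-16,0.8,0,0.01,0.5],[2.8,-19,0.8,0,0.01,0.6],[2.8,-19,0.8,0,0.01,0.7],[2.8,-19,0.8,0,0.01,0.7],[2.8,-19,0.8,0,0.01,0.7],[2.8,-19,0.8,0,0.01,0.7]],
  ],
)

```text
clock: 10.65
eef_pos: [464.4, -220.3, 226.4]
tool_rot: [-3.138, -0.011, 2.446]
force: [0.5, 0.1, 0.4]
width: 85.3
gripper_force: 0.0
```

```bash
python3 - <<'E'
from h import *
s=ctrl.read_state();print(np.round(s["eef_pos"]),np.round(s["tool_rot"],2),np.round(s["qpos"],2))
d=grab("wrist");save(d,"w5");print(proj(d,[466,-221,56]))
E
```

```text
[ 464. -220.  226.] [-3.14 -0.01  2.45] [ 0.36  0.55  0.04  1.97 -0.03  0.64  1.3 ]
[281.54725173 221.43008205]
```

View pics/w5.png

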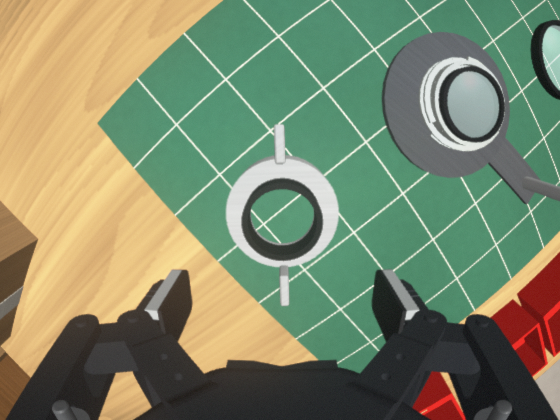

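The eyecup is centred at about (282,218), with wings along the image vertical at (280,140) and (285,290). The finger tracks to left and right are free.

```bash
python3 - <<'E'
from h import *
d=grab("wrist");t=grab("top");s=grab("scene");g=d["pixels"].max(2)
for c in conts(g<75,282,218,52,1000): e=cv2.fitEllipse(c)[0];print("cup",e,[(z,*circ(d,c,z)) for z in(34,45,56)],tri([ray(d,*e),ray(t,415.2,261.1),ray(s,200.5,161.6)]))
for c in conts(g>150,282,215,70,3000): print("cap",[(z,*circ(d,c,z)) for z in(34,)])
print(g[140,262:300],g[292,268:302],g[115:135,280],g[295:312,285])
a=onz(d,280,128,56);b=onz(d,285,303,56);print(a,b,(a+b)/2,np.degrees(np.arctan2(*(b-a)[1::-1])),np.linalg.norm(b-a))
# lens seating & stand check
p=d["pixels"].astype(int)
for c in conts(p[...,0]>100,472,104,34,800): print("glass",len(c),[(z,*circ(d,c,z)) for z in(44,50)])
E
```

```text
cup (281.66668701171875, 216.00352478027344) [(34, array([ 468.3, -222.9,   53.3]), 0.85), (45, array([ 465.9, -220.8,   51.1]), 0.82), (56, array([ 463.4, -218.7,   48.8]), 0.78)] (array([ 465.58010655, -220.52371125,   47.04629998]), [0.8, 0.7, 0.1])
cup (281.82720947265625, 219.03062438964844) [(34, array([ 470.9, -224.9,   68.4]), 0.96), (45, array([ 468.4, -222.7,   65.5]), 0.92), (56, array([ 465.8, -220.5,   62.7]), 0.88)] (array([ 466.25359215, -220.76005127,   47.86498686]), [0.8, 0.2, 0.6])
cap [(34, array([ 471.1, -225. ,   72. ]), 0.94)]
cap [(34, array([ 468.4, -225.2,  123.2]), 8.08)]
[150 150 150 149 150 149 148 147 148 149 150 151 153 182 216 223 225 225
 224 225 223 213 182 152 147 147 146 150 148 150 148 149 147 148 149 146
 149 148] [146 151 155 175 212 230 211 169 149 147 144 138 170 199 218 219 220 220
 220 216 200 151 145 147 148 144 146 147 146 148 147 146 147 147] [148 148 148 149 148 163 220 239 222 205 222 223 226 227 225 223 223 224
 222 222] [220 221 221 222 221 219 220 221 220 215 163 146 146 146 147 145 147]
[ 410.72403998 -176.3045788    56.        ] [ 524.49664868 -265.96171819   56.        ] [ 467.61034433 -221.1331485    56.        ] -38.239453220819755 144.8537508513911
glass 165 [(44, array([494.1, -28.9,  56.2]), 0.49), (50, array([492.1, -32.4,  54.9]), 0.48)]
```

```bash
python3 - <<'E'
from h import *
go([466.5,-221,110],2.47)
E
```

```text
row [-0.26, 0.15, 11.69, -0.0, -0.01, -0.03] F [0.5 0.1 0.5] w 85.6 t 10.8
```

Request:
send_rows(
  rows=[
    [[-0.2,0.15,4,0,-0.01,-0.03],[-0.26,0.15,8,0,-0.01,-0.03],[-0.26,0.15,10,0,-0.01,-0.03],[-0.26,0.15,11,0,-0.01,-0.03],[-0.26,0.15,11.7,0,-0.01,-0.03],[-0.26,0.15,11.7,0,-0.01,-0.03],[-0.26,0.15,11.7,0,-0.01,-0.03]],
  ],
)

```text
clock: 11.55
eef_pos: [467.0, -221.8, 110.7]
tool_rot: [-3.139, 0.002, 2.473]
force: [0.4, -0.0, 0.2]
width: 85.1
gripper_force: 0.0
```

Request:
send_rows(
  rows=[
    [[0,0,0,0,0,0],[0,0,0,0,0,0],[0,0,0,0,0,0],[0,0,0,0,0,0],[0,0,0,0,0,0],[0,0,0,0,0,0],[0,0,0,0,0,0]],
  ],
  grip=140,
)

```text
clock: 12.25
eef_pos: [466.8, -222.0, 111.4]
tool_rot: [-3.139, 0.003, 2.473]
force: [-2.6, 1.2, 9.1]
width: 62.0
gripper_force: 64.3
```

Request:
send_rows(
  rows=[
    [[0,0,-0.3,0,0,0],[0,0,-1,0,0,0],[0,0,-3,0,0,0],[0,0,-6,0,0,0],[0,0,-10,0,0,0],[0,0,-10,0,0,0],[0,0,-10,0,0,0]],
  ],
)

```text
clock: 12.95
eef_pos: [466.6, -221.2, 210.5]
tool_rot: [-3.139, 0.002, 2.473]
force: [-0.1, -0.3, -5.6]
width: 62.2
gripper_force: 67.5
```

```bash
python3 - <<'E'
from h import *
d=grab("wrist");e=dict(d);e["extrinsics"]=e["mount"];g=d["pixels"].max(2)
save(d,"h1")
print("col280 bright runs",[ (i) for i in range(1,420) if (g[i,281]>150)!=(g[i-1,281]>150)])
for c in conts(g<75,282,250,75,1500): print("cup",len(c),cv2.boundingRect(c),[(z,*circ(e,c,z)) for z in(55,66)])
go([493,-30.5,200],2.112)
E
```

```text
col280 bright runs [210, 237, 315, 349, 365]
cup 268 (227, 234, 110, 83) [(55, array([ 8.3,  0.9, 42.6]), 1.3), (66, array([ 2.6,  0.9, 46.4]), 1.41)]
cup 478 (207, 212, 150, 113) [(55, array([ 4.8,  1.1, 63.5]), 4.49), (66, array([-1.3,  1.1, 69.1]), 4.89)]
row [9.67, 16.62, 0.89, -0.0, -0.0, 0.36] F [-0.5 -0.4 -5.1] w 62.0 t 13.0
```

```bash
python3 - <<'E'
from h import *
d=grab("wrist");e=dict(d);e["extrinsics"]=e["mount"];g=d["pixels"].max(2)
print(g[110:380:3,279]);
E
python3 - <<'E'
import sys;sys.path.insert(0,'.')
E
```

```text
[159 161 227 236 237 238 238 235 236 234 234 235 238 237 237 235 232 236
 233 234 236 236 235 230 234 236 191 230 239 239 235 233 237 230  68  65
  69  66  64  72  71  72 101 165 163 234 185 166 165 164 165 162 164 163
 164 166 162 160 156 159 225 163 158 159 157 154 172 171 161  50  48  50
  46  52  50  49  49  58  59  94 159 158 159 159 160 126  50  47  50  49]
```

View pics/h1.png

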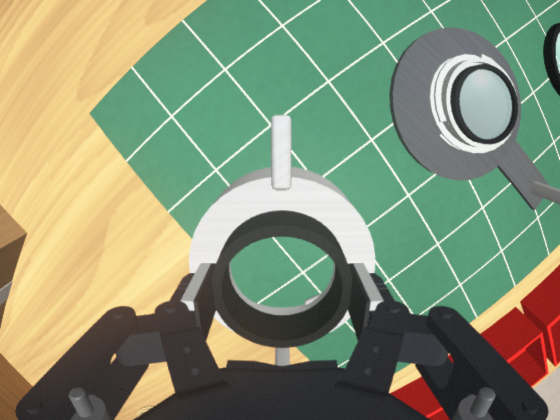

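The ring hangs level in the grip: wing end at (281,115), near inner cup edge at row 237, far outer cup edge at row 347. I'll use these rows to get the ring's offset in the tool.

```bash
python3 - <<'E'
from h import *
e=grab("wrist");g=e["pixels"].max(2);save(e,"h2");e["extrinsics"]=e["mount"]
def edge(col,a,b,th,up):  # subpixel-ish crossing
    for i in range(a,b):
        if (g[i,col]>th)!=(g[i-1,col]>th): return i-0.5
rows=dict(wing=(edge(281,105,125,195,1),55.4,76),base=(edge(281,200,225,150,0),77.4,32),inn=(edge(285,225,245,115,1),55.4,27),far=(edge(270,325,355,110,1),55.4,-32))
for k,(r,z,x) in rows.items():
    o,w=ray(e,281.5,r);p=o+w*(z-o[2])/w[2];print(k,r,np.round(p,1),"x0",round(p[0]-x,1))
E
```

```text
wing 114.5 [75.6  0.9 55.4] x0 -0.4
base 209.5 [32.1  1.  77.4] x0 0.1
inn 236.5 [26.8  0.9 55.4] x0 -0.2
far 346.5 [-30.7   0.9  55.4] x0 1.3
```

Request:
send_rows(
  rows=[
    [[2,3.5,0,0,0,0.05],[4,7,0,0,0,0.12],[6,10.5,0,0,0,0.2],[8,14,0,0,0,0.28],[9.7,16.6,0,0,0,0.36],[9.7,16.6,1,0,0,0.36],[9.7,16.6,2,0,0,0.36],[9.7,16.6,2,0,0,0.36],[9.7,16.6,2,0,0,0.36]],
  ],
)

```text
clock: 14.0
eef_pos: [492.7, -32.6, 188.5]
tool_rot: [-3.137, 0.001, 2.11]
force: [-0.1, 0.0, -4.2]
width: 62.1
gripper_force: 67.5
```

```bash
python3 - <<'E'
from h import *
for i in range(3):
    ctrl.get_image("top"); s=ctrl.read_state();print(np.round(s["eef_pos"],1),np.round(s["tool_rot"],3),np.round(s["qpos"],2))
go([492.4,-30.8,158],2.112)
E
```

```text
[493.1 -32.5 189. ] [-3.138e+00  2.000e-03  2.110e+00] [-0.1   0.59  0.16  2.05 -0.17  0.51  0.72]
[493.3 -32.4 189.2] [-3.139e+00  2.000e-03  2.110e+00] [-0.1   0.59  0.16  2.05 -0.17  0.51  0.72]
[493.5 -32.1 189.4] [-3.139e+00  2.000e-03  2.111e+00] [-0.1   0.59  0.16  2.05 -0.17  0.51  0.72]
row [0.17, -0.02, 3.14, -0.0, 0.0, -0.0] F [ 0.2  0.7 -4.9] w 61.9 t 14.2
```

Request:
send_rows(
  rows=[
    [[0.1,0,1,0,0,0],[0.17,0,2,0,0,0],[0.17,0,2.8,0,0,0],[0.17,0,2.8,0,0,0],[0.17,0,2.8,0,0,0],[0.17,0,2.8,0,0,0],[0.17,0,2.8,0,0,0]],
  ],
)

```text
clock: 14.85
eef_pos: [492.7, -29.6, 161.5]
tool_rot: [-3.139, 0.002, 2.113]
force: [-0.0, 0.6, -4.4]
width: 62.0
gripper_force: 67.6
```

```bash
python3 - <<'E'
from h import *
go([492.4,-30.8,155],2.112); s=ctrl.read_state();print(np.round(s["eef_pos"],1),np.round(s["tool_rot"],3))
E
```

```text
row [-0.08, -0.08, 0.65, -0.0, 0.0, 0.0] F [-0.   0.6 -4.4] w 62.0 t 14.8
[492.7 -29.6 161.5] [-3.139e+00  2.000e-03  2.113e+00]
```

Now down in small steps, watching the force.

Request:
send_rows(
  rows=[
    [[-0.08,-0.06,0.3,0,0,0],[-0.08,-0.06,0.6,0,0,0],[-0.08,-0.06,0.8,0,0,0],[-0.08,-0.06,1.0,0,0,0],[-0.08,-0.06,1.0,0,0,0]],
  ],
)

```text
clock: 15.35
eef_pos: [492.1, -30.6, 150.9]
tool_rot: [-3.138, 0.001, 2.113]
force: [0.2, -0.2, -4.7]
width: 61.9
gripper_force: 67.6
```

Request:
send_rows(
  rows=[
    [[0,0,0.2,0,0,0],[0,0,0.4,0,0,0],[0,0,0.5,0,0,0],[0,0,0.5,0,0,0]],
  ],
)

```text
clock: 15.75
eef_pos: [492.2, -30.6, 146.1]
tool_rot: [-3.139, 0.002, 2.113]
force: [0.6, 0.3, -4.9]
width: 61.8
gripper_force: 67.6
```

Request:
send_rows(
  rows=[
    [[0,0,0.1,0,0,0],[0,0,0.2,0,0,0],[0,0,0.3,0,0,0],[0,0,0.3,0,0,0]],
  ],
)

```text
clock: 16.15
eef_pos: [492.4, -30.6, 143.5]
tool_rot: [-3.139, 0.002, 2.113]
force: [-0.7, -0.1, -0.6]
width: 62.0
gripper_force: 68.1
```

Request:
send_rows(
  rows=[
    [[0,0,0.1,0,0,0],[0,0,0.2,0,0,0],[0,0,0.3,0,0,0],[0,0,0.3,0,0,0]],
  ],
)

```text
clock: 16.55
eef_pos: [492.4, -30.7, 143.0]
tool_rot: [-3.14, 0.002, 2.112]
force: [-6.3, 1.7, 28.6]
width: 61.9
gripper_force: 71.3
```

Request:
send_rows(
  rows=[
    [[0,0,-0.2,0,0,0],[0,0,-0.25,0,0,0],[0,0,-0.25,0,0,0]],
  ],
)

```text
clock: 16.85
eef_pos: [492.5, -30.6, 143.3]
tool_rot: [-3.139, 0.002, 2.113]
force: [-2.6, 0.6, 9.2]
width: 61.8
gripper_force: 69.1
```

Request:
send_rows(
  rows=[
    [[0,0,0,0,0,0],[0,0,0,0,0,0],[0,0,0,0,0,0],[0,0,0,0,0,0],[0,0,0,0,0,0],[0,0,-1,0,0,0],[0,0,-3,0,0,0],[0,0,-6,0,0,0],[0,0,-9,0,0,0],[0,0,-9,0,0,0]],
  ],
  grip=0,
)

```text
clock: 17.85
eef_pos: [494.5, -30.6, 236.7]
tool_rot: [3.138, 0.006, 2.113]
force: [-0.3, -0.7, 0.5]
width: 85.4
gripper_force: 0.0
```

```bash
cat >> h.py <<'E'
def ringlook(tag,zcap,C=(492.3,-30.6)):
    "wing line angle: bright pixels of the wrist and top view on the wing-top plane, 52-74 mm from the axis"
    for n in("top","scene"):
        d=grab(n);g=d["pixels"].max(2);save(d,tag+n);z=zcap+22
        A=np.radians(np.arange(0,360,1)); best=[]
        for a in A:
            v=[g[tuple(np.round(proj(d,[C[0]+r*np.cos(a),C[1]+r*np.sin(a),z])[::-1]).astype(int))] for r in(58,64,70)]
            best.append(min(v))
        best=np.array(best); k=[i for i in range(360) if best[i]>130]; print(n,k)
E
python3 - <<'E'
from h import *
s=ctrl.read_state();print(np.round(s["eef_pos"],1),np.round(s["force"],1))
ringlook("r1",65.6)
d=grab("wrist");save(d,"r1w");g=d["pixels"].max(2);e=dict(d)
for c in conts(g<75,282,215,60,1500): print("cup",cv2.boundingRect(c),cv2.fitEllipse(c)[0],[(z,*circ(d,c,z)) for z in(65.6,87.6)])
for x in (1,-1):
  for off in range(-12,13,2):
    M=d["extrinsics"]; a=np.radians(121 if x>0 else -59)+np.radians(off)
    print(121+off if x>0 else -59+off,[int(g[tuple(np.round(proj(d,[492.3+r*np.cos(a),-30.6+r*np.sin(a),87.6])[::-1]).astype(int))]) for r in(55,65,73,79)],end=" ")
E
```

```text
[494.5 -30.6 236.7] [-0.3 -0.7  0.5]
top [120, 121]
scene [120, 121, 122, 302, 303]
cup (245, 186, 73, 66) (281.0946350097656, 218.7976837158203) [(65.6, array([494. , -31.4,  53.6]), 0.84), (87.6, array([490.4, -25.4,  48.6]), 0.76)]
cup (238, 178, 87, 89) (281.1629333496094, 222.49288940429688) [(65.6, array([495.9, -34.6,  69. ]), 1.04), (87.6, array([492.2, -28.3,  62.6]), 0.94)]
109 [127, 127, 155, 168] 111 [125, 128, 210, 166] 113 [128, 128, 158, 162] 115 [129, 126, 150, 160] 117 [223, 200, 153, 160] 119 [235, 236, 236, 161] 121 [234, 235, 236, 163] 123 [220, 198, 202, 161] 125 [129, 134, 157, 159] 127 [126, 128, 152, 159] 129 [128, 127, 157, 161] 131 [128, 129, 158, 159] 133 [130, 129, 159, 161] -71 [236, 157, 155, 155] -69 [163, 159, 159, 154] -67 [156, 158, 153, 157] -65 [156, 156, 154, 154] -63 [158, 155, 154, 157] -61 [191, 181, 155, 154] -59 [230, 229, 230, 156] -57 [230, 230, 230, 153] -55 [225, 220, 204, 154] -53 [154, 154, 151, 149] -51 [157, 155, 152, 151] -49 [157, 153, 152, 153] -47 [158, 245, 153, 151]
```

```bash
cat >> h.py <<'E'
def arc(phis,zs,r=62,C=(492.3,-30.6),lag=0):
    "rows for pusher at world angles phis (deg), tool x along the clockwise tangent (turned by lag)"
    s=ctrl.read_state(); M=R.from_euler("xyz",s["tool_rot"]); p0=np.array(s["eef_pos"])
    for f,z in zip(phis,zs):
        a=np.radians(f); T=R.from_euler("xyz",[np.pi,0,a-np.pi/2+np.radians(lag)])
        P=[C[0]+r*np.cos(a),C[1]+r*np.sin(a),z]
        print([round(float(v),2) for v in np.r_[M.inv().apply(P-p0)/10,(M.inv()*T).as_rotvec()]],end=", ")
    print("\nF",np.round(s["force"],1),"p",np.round(p0,1),"yaw",round(np.degrees(s["tool_rot"][2]),1),"t",round(s["clock"],1),"q",np.round(s["qpos"],2))
E
python3 - <<'E'
from h import *
arc([-38],[200])
E
```

```text
[-5.82, 2.22, 3.3, -0.0, -0.0, -1.94], 
F [-0.4  0.2 -0.4] p [492.2 -30.3 232.9] yaw 121.1 t 18.0 q [-0.13  0.52  0.18  2.02 -0.15  0.61  0.7 ]
```

Request:
send_rows(
  rows=[
    [[-1,0.4,0,0,0,-0.14],[-2,0.8,0,0,0,-0.28],[-3,1.2,0,0,0,-0.42],[-4,1.6,0,0,0,-0.56],[-5,2,0,0,0,-0.7],[-5.8,2.2,0,0,0,-0.84],[-5.8,2.2,0,0,0,-0.98],[-5.8,2.2,0,0,0,-1.12],[-5.8,2.2,0,0,0,-1.26],[-5.8,2.2,0,0,0,-1.4]],
  ],
  grip=255,
)

```text
clock: 19.0
eef_pos: [540.4, -68.7, 231.4]
tool_rot: [-3.141, -0.005, -2.765]
force: [-1.1, -0.4, -0.2]
width: -0.3
gripper_force: 0.0
```

```bash
python3 - <<'E'
from h import *
arc([-38],[200])
E
```

```text
[-0.09, -0.03, 3.14, 0.0, -0.0, -0.53], 
F [-1.1 -0.4 -0.2] p [540.4 -68.7 231.4] yaw -158.4 t 19.0 q [ 0.23  0.58 -0.23  1.88  0.2   0.71  1.83]
```

Request:
send_rows(
  rows=[
    [[-0.1,0,1,0,0,-0.14],[-0.1,0,2,0,0,-0.28],[-0.1,0,3,0,0,-0.42],[-0.1,0,3,0,0,-0.53],[-0.1,0,5,0,0,-0.53],[-0.1,0,7,0,0,-0.53],[-0.1,0,8,0,0,-0.53],[-0.1,0,8.5,0,0,-0.53],[-0.1,0,8.5,0,0,-0.53],[-0.1,0,8.5,0,0,-0.53]],
  ],
)

```text
clock: 20.0
eef_pos: [542.3, -68.5, 148.1]
tool_rot: [-3.141, -0.003, -2.24]
force: [0.7, 0.6, 0.6]
width: -0.1
gripper_force: 0.0
```

```bash
python3 - <<'E'
from h import *
ph=np.array([-43,-48,-53,-58,-63,-68,-73,-78]);z=146-(np.maximum(-44-ph,0))/12
arc(ph,z)
E
```

```text
[0.63, 0.09, 0.22, -0.0, -0.0, 0.08], [1.17, 0.16, 0.25, -0.0, -0.0, 0.17], [1.7, 0.28, 0.29, -0.0, -0.0, 0.26], [2.21, 0.43, 0.34, -0.0, -0.0, 0.34], [2.72, 0.64, 0.38, -0.0, -0.0, 0.43], [3.2, 0.89, 0.42, -0.0, -0.0, 0.52], [3.65, 1.17, 0.46, -0.0, -0.0, 0.6], [4.09, 1.5, 0.51, -0.0, -0.0, 0.69], 
F [0.7 0.6 0.6] p [542.3 -68.5 148.1] yaw -128.4 t 20.0 q [ 0.27  0.72 -0.31  1.93  0.4   0.55  2.16]
```

Request:
send_rows(
  rows=[
    [[0.63,0.09,0.22,0,0,0.08],[1.17,0.16,0.25,0,0,0.17],[1.7,0.28,0.29,0,0,0.26],[2.21,0.43,0.34,0,0,0.34],[2.72,0.64,0.38,0,0,0.43],[3.2,0.89,0.42,0,0,0.52],[3.65,1.17,0.46,0,0,0.6],[4.1,1.5,0.51,0,0,0.69]],
  ],
)

```text
clock: 20.8
eef_pos: [506.0, -91.4, 143.9]
tool_rot: [-3.138, 0.002, -2.934]
force: [1.1, -1.2, -0.4]
width: 0.4
gripper_force: 0.6
```

```bash
python3 - <<'E'
from h import *
s=ctrl.read_state();print(s["force"])
ph=np.arange(-83,-129,-5);z=146-(np.maximum(-44-ph,0))/12
arc(ph,z)
E
```

```text
[ 1.12540408 -1.18839024 -0.39650701]
[0.62, 0.06, 0.11, -0.0, 0.0, 0.09], [1.15, 0.13, 0.15, -0.0, 0.0, 0.17], [1.68, 0.24, 0.19, -0.0, 0.0, 0.26], [2.2, 0.41, 0.23, -0.0, 0.0, 0.35], [2.7, 0.61, 0.27, -0.0, 0.0, 0.43], [3.18, 0.86, 0.32, -0.0, 0.0, 0.52], [3.63, 1.15, 0.36, -0.0, 0.0, 0.61], [4.06, 1.48, 0.39, -0.0, 0.0, 0.7], [4.46, 1.84, 0.43, -0.0, 0.0, 0.78], [4.83, 2.24, 0.47, -0.0, 0.0, 0.87], 
F [ 1.1 -1.2 -0.4] p [506.  -91.4 143.9] yaw -168.1 t 20.8 q [ 0.2   0.69 -0.12  2.03  0.19  0.44  1.72]
```

Request:
send_rows(
  rows=[
    [[0.62,0.06,0.11,0,0,0.09],[1.15,0.13,0.15,0,0,0.17],[1.68,0.24,0.19,0,0,0.26],[2.2,0.41,0.23,0,0,0.35],[2.7,0.61,0.27,0,0,0.43],[3.18,0.86,0.32,0,0,0.52],[3.63,1.15,0.36,0,0,0.61],[4.06,1.48,0.39,0,0,0.7],[4.46,1.84,0.43,0,0,0.78],[4.83,2.24,0.47,0,0,0.87]],
  ],
)

```text
clock: 21.8
eef_pos: [454.0, -80.0, 139.2]
tool_rot: [-3.14, 0.004, 2.479]
force: [0.7, -1.5, 0.7]
width: 0.0
gripper_force: 0.8
```

```bash
python3 - <<'E'
from h import *
ringlook("r2",60)
ph=np.arange(-133,-164,-5);z=146-(np.maximum(-44-ph,0))/12
arc(ph,z)
E
```

```text
top [40, 41, 42, 43, 215, 216, 217, 218]
scene [40, 41]
[0.45, 0.07, 0.03, -0.0, 0.0, 0.09], [0.98, 0.15, 0.07, -0.0, 0.0, 0.18], [1.51, 0.27, 0.12, -0.0, 0.0, 0.27], [2.02, 0.43, 0.16, -0.0, 0.0, 0.35], [2.52, 0.64, 0.2, -0.0, 0.0, 0.44], [3.0, 0.89, 0.24, -0.0, 0.0, 0.53], [3.46, 1.19, 0.28, -0.0, 0.0, 0.62], 
F [-0.3  0.5  1. ] p [453.1 -79.3 138.9] yaw 142.3 t 21.9 q [ 0.05  0.66  0.08  2.17 -0.16  0.32  1.18]
```

Request:
send_rows(
  rows=[
    [[0.45,0.07,0.03,0,0,0.09],[0.98,0.15,0.07,0,0,0.18],[1.51,0.27,0.12,0,0,0.27],[2.02,0.43,0.16,0,0,0.35],[2.52,0.64,0.2,0,0,0.44],[3.0,0.89,0.24,0,0,0.53],[3.46,1.19,0.28,0,0,0.62]],
  ],
)

```text
clock: 22.6
eef_pos: [433.1, -49.4, 135.8]
tool_rot: [-3.14, 0.003, 1.861]
force: [-0.8, -2.0, 1.9]
width: 0.1
gripper_force: 0.8
```

```bash
python3 - <<'E'
from h import *
ph=np.arange(-166,-188,-3);z=146-(np.maximum(-44-ph,0))/12
arc(ph,z)
E
```

```text
[0.39, 0.02, -0.0, -0.0, 0.0, 0.05], [0.71, 0.04, 0.02, -0.0, 0.0, 0.1], [1.04, 0.08, 0.04, -0.0, 0.0, 0.15], [1.36, 0.14, 0.07, -0.0, 0.0, 0.2], [1.67, 0.22, 0.09, -0.0, 0.0, 0.26], [1.98, 0.31, 0.12, -0.0, 0.0, 0.31], [2.29, 0.41, 0.14, -0.0, 0.0, 0.36], [2.59, 0.53, 0.16, -0.0, 0.0, 0.41], 
F [-0.8 -2.   1.9] p [433.1 -49.4 135.8] yaw 106.6 t 22.6 q [-0.09  0.66  0.2   2.24 -0.45  0.28  0.8 ]
```

```bash
python3 - <<'E'
from h import *
arc([-166,-169],[136]*2,60);
arc([-172,-175,-178,-181],[136]*4,57)
E
```

```text
[0.38, 0.22, -0.02, -0.0, 0.0, 0.05], [0.69, 0.24, -0.02, -0.0, 0.0, 0.1], 
F [-0.8 -2.   1.9] p [433.1 -49.4 135.8] yaw 106.6 t 22.6 q [-0.09  0.66  0.2   2.24 -0.45  0.28  0.8 ]
[0.96, 0.58, -0.02, -0.0, 0.0, 0.15], [1.25, 0.63, -0.02, -0.0, 0.0, 0.2], [1.55, 0.7, -0.02, -0.0, 0.0, 0.26], [1.83, 0.78, -0.03, -0.0, 0.0, 0.31], 
F [-0.8 -2.   1.9] p [433.1 -49.4 135.8] yaw 106.6 t 22.6 q [-0.09  0.66  0.2   2.24 -0.45  0.28  0.8 ]
```

Request:
send_rows(
  rows=[
    [[0.38,0.22,-0.02,0,0,0.05],[0.69,0.35,-0.02,0,0,0.1],[0.96,0.58,-0.02,0,0,0.15],[1.25,0.63,-0.02,0,0,0.2],[1.55,0.7,-0.02,0,0,0.26],[1.83,0.78,-0.02,0,0,0.31]],
  ],
)

```text
clock: 23.2
eef_pos: [434.9, -29.4, 135.7]
tool_rot: [-3.14, 0.003, 1.553]
force: [-1.5, -1.3, -2.4]
width: 0.2
gripper_force: 1.0
```

```bash
python3 - <<'E'
from h import *
ringlook("r3",56)
arc([-184,-187,-190,-192],[136]*4,57)
E
```

```text
top []
scene [159, 160, 161]
[0.23, 0.02, -0.03, -0.0, 0.0, 0.05], [0.52, 0.04, -0.03, -0.0, 0.0, 0.11], [0.82, 0.08, -0.03, -0.0, 0.0, 0.16], [1.02, 0.12, -0.03, -0.0, 0.0, 0.19], 
F [0.2 0.1 0.3] p [435.2 -28.9 135.7] yaw 89.1 t 23.3 q [-0.19  0.67  0.28  2.24 -0.59  0.3   0.59]
```

Request:
send_rows(
  rows=[
    [[0.23,0.02,-0.03,0,0,0.05],[0.52,0.04,-0.03,0,0,0.11],[0.82,0.08,-0.03,0,0,0.16],[0.82,0.08,-0.03,0,0,0.16]],
  ],
)

```text
clock: 23.7
eef_pos: [436.4, -20.9, 135.9]
tool_rot: [-3.141, 0.003, 1.395]
force: [0.4, 0.3, -0.7]
width: 0.1
gripper_force: 0.1
```

```bash
python3 - <<'E'
from h import *
arc([-192,-194,-196,-198,-200],[136]*5,57)
E
```

```text
[0.22, -0.02, -0.01, -0.0, 0.0, 0.03], [0.42, -0.01, -0.01, -0.0, 0.0, 0.07], [0.62, 0.01, -0.01, -0.0, 0.0, 0.1], [0.81, 0.03, -0.01, -0.0, 0.0, 0.14], [1.01, 0.06, -0.01, -0.0, 0.0, 0.17], 
F [ 0.4  0.3 -0.7] p [436.4 -20.9 135.9] yaw 80.0 t 23.7 q [-0.23  0.67  0.32  2.24 -0.66  0.32  0.48]
```

Request:
send_rows(
  rows=[
    [[0.22,0,0,0,0,0.03],[0.42,0,0,0,0,0.07],[0.62,0,0,0,0,0.1]],
  ],
)

```text
clock: 24.0
eef_pos: [436.4, -17.4, 135.8]
tool_rot: [3.141, 0.006, 1.289]
force: [-4.2, -10.4, 1.5]
width: 0.0
gripper_force: 5.4
```

Request:
send_rows(
  rows=[
    [[0.1,0.01,0,0,0,0.02],[0.2,0.02,0,0,0,0.04],[0.3,0.03,0,0,0,0.06]],
  ],
)

```text
clock: 24.3
eef_pos: [436.3, -16.2, 135.8]
tool_rot: [-3.141, 0.009, 1.227]
force: [-6.8, -13.9, 4.9]
width: 0.0
gripper_force: 7.4
```

```bash
python3 - <<'E'
from h import *
ringlook("r4",53)
arc([-198,-200,-202,-204,-206],[136]*5,57)
E
```

```text
top []
scene [150, 151, 152]
[0.36, 0.06, -0.02, -0.0, 0.01, -0.03], [0.56, 0.06, -0.03, -0.0, 0.01, 0.01], [0.76, 0.06, -0.03, 0.0, 0.01, 0.04], [0.95, 0.07, -0.03, 0.0, 0.01, 0.08], [1.15, 0.09, -0.03, 0.0, 0.01, 0.11], 
F [ -5.8 -12.2   3.7] p [436.3 -16.2 135.8] yaw 70.3 t 24.4 q [-0.28  0.68  0.37  2.24 -0.72  0.34  0.36]
```

Request:
send_rows(
  rows=[
    [[0.15,0,0,0,0,0],[0.3,0,0,0,0,0],[0.3,0,0,0,0,0]],
  ],
)

```text
clock: 24.7
eef_pos: [436.8, -15.2, 135.8]
tool_rot: [3.141, 0.011, 1.226]
force: [-8.1, -16.4, 5.8]
width: -0.0
gripper_force: 9.1
```

```bash
python3 - <<'E'
from h import *
ringlook("r5",53)
arc([-198],[136],57)
E
```

```text
top [171, 184]
scene [148, 149, 150, 151]
[0.25, 0.05, -0.02, 0.0, 0.01, -0.03], 
F [ -7.8 -16.6   6. ] p [436.7 -15.2 135.8] yaw 70.2 t 24.8 q [-0.29  0.68  0.37  2.24 -0.72  0.34  0.36]
```

Request:
send_rows(
  rows=[
    [[0.2,0,0,0,0,0],[0.3,0,0,0,0,0],[0.3,0,0,0,0,0]],
  ],
)

```text
clock: 25.1
eef_pos: [437.1, -14.3, 135.8]
tool_rot: [3.141, 0.014, 1.224]
force: [-9.5, -22.1, 6.5]
width: 0.3
gripper_force: 11.8
```

Request:
send_rows(
  rows=[
    [[-0.8,0,0,0,0,0],[-1.8,0,0,0,0,0],[-1.8,0,-1,0,0,0],[-1.8,0,-4,0,0,0],[-1.8,0,-8,0,0,0],[-1.8,0,-12,0,0,0],[-1.8,8,-12,0,0,0],[-1.8,8,-12,0,0,0]],
  ],
)

```text
clock: 25.9
eef_pos: [513.4, -48.7, 258.0]
tool_rot: [3.136, -0.0, 1.237]
force: [0.4, 0.3, -0.5]
width: 0.2
gripper_force: 0.0
```

```bash
python3 - <<'E'
from h import *
s=ctrl.read_state();print(np.round(s["eef_pos"]),np.round(s["force"],1),np.round(s["qpos"],2))
ringlook("r6",53)
t=grab("top");sc=grab("scene")
gt,gs=t["pixels"].max(2),sc["pixels"].max(2)
u=[int(v) for v in np.round(proj(t,[492.3,-30.6,75]))];v=[int(x) for x in np.round(proj(sc,[492.3,-30.6,75]))]
for D,g,p in((t,gt,u),(sc,gs,v)):
    for c in conts(g<75,*p,24,200): print(p,cv2.fitEllipse(c)[0],[(z,*circ(D,c,z)) for z in(75,80)])
a=np.load if 0 else None
old=cv2.cvtColor(cv2.imread("pics/top0.png"),cv2.COLOR_BGR2RGB).astype(int);dif=np.abs(old-t["pixels"]).max(2)
for n,x,y in(("coast",200,204),("tape",199,281)): print(n,(dif[y-24:y+24,x-22:x+22]>50).sum())
E
```

```text
[513. -49. 258.] [ 0.4  0.3 -0.5] [-0.39  0.58  0.65  1.95 -0.5   0.76  0.21]
top []
scene [148, 149, 150]
[257, 195] (257.874267578125, 197.39114379882812) [(75, array([497. , -24.6,  43.3]), 2.35), (80, array([499.8, -22.6,  43.1]), 2.34)]
[257, 195] (251.62127685546875, 201.34568786621094) [(75, array([513.9, -31.3,  89. ]), 10.36), (80, array([516.6, -29.3,  88.6]), 10.31)]
coast 0
tape 577
```

```bash
python3 - <<'E'
from h import *
t=grab("top");sc=grab("scene")
for n,D in(("top",t),("scene",sc)):
    old=cv2.cvtColor(cv2.imread(f"pics/{n}0.png"),cv2.COLOR_BGR2RGB)
    x,y=(199,281) if n=="top" else (378,242)
    for im in(old,D["pixels"]):
        print(n,[ (b[0],b[1]) for b in blobs(np.pad((im[y-24:y+24,x-26:x+26].min(2)>140),2),150)], im[y,x-22:x+22:4].tolist()[::3])
    d=np.abs(old.astype(int)-D["pixels"]).max(2)>50; ys,xs=np.nonzero(d[:,:300] if n=="top" else d[200:,300:]);print(np.percentile(xs,[1,50,99]),np.percentile(ys,[1,50,99]),len(xs))
E
```

```text
top [(524, array([27.3, 24.8])), (832, array([27.2, 25. ]))] [[152, 124, 85], [66, 59, 41], [49, 88, 69], [185, 178, 170]]
top [] [[98, 92, 81], [98, 92, 82], [97, 91, 81], [96, 91, 80]]
[  3. 143. 297.] [229. 363. 419.] 28495
scene [(415, array([27.5, 23.5])), (646, array([27.6, 23.7]))] [[42, 76, 60], [88, 81, 57], [37, 73, 56], [187, 181, 174]]
scene [(411, array([27.4, 23.5])), (652, array([27.6, 23.7]))] [[44, 82, 64], [90, 84, 56], [41, 78, 59], [190, 186, 177]]
[50.  63.5 77. ] [60. 73. 85.] 484
```

```bash
python3 -c "
from cell import ctrl
print(ctrl.finish_job())"
```

```text
the job is handed in; nothing more can be done
None
```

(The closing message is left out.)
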